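Turn the trivet tile face up on the marble slab and set the tumbler on it

TASK

The clay trivet tile was left upside down, cork side up, on the console in front of the marble slab. Push it up against the slab's front edge and tip it over that edge, so that it turns glazed side up onto the slab, then slide it back until none of it hangs over the edge. Finally stand the frosted tumbler upright on the trivet's raised round seat, without knocking the tumbler over or disturbing the other things on the table.

Things in the scene. Friction and masses are not known exactly. Their poses are not given: they have to be found in the camera images.
- slab: Grey-white marble slab, fixed on the table: 180 mm (its x) by 420 mm (its y) by 20 mm high. Origin: centre of its underside, at table height; z up, x points away from the robot. Its front edge, an upright face 20 mm high, is 90 mm from the origin on the -x side. Turned up to 0.15 rad.
- trivet: Loose square brown clay tile, 0.25-0.37 kg. Along its own z: cork 106x106 mm, z 0-3; clay 112x112 mm, z 3-12; on the glazed side a round seat 84 mm across, z 12-18. Origin: centre of the cork face; x, y along the sides. It starts upside down (z down) on its seat, rim 6-15 mm above the table, 20-60 mm before the slab's front edge, turned up to 0.3 rad from square with it. Too wide to grip across.
- trivet_seat (a point): Centre of the seat's flat top, 18 mm from the cork face. Tipping: with the tile squeezed between the slab's front face and a pusher on the opposite rim, raising the pusher lifts that rim by friction and the tile pivots at the slab's foot; past upright it falls onto the slab, cork down, some 20 mm of it still overhanging.
- tumbler_mid (a point): Centre, half-way up (45 mm over its foot), of the empty frosted glass tumbler: round, 90 mm tall, 56 mm across at the foot and 62 mm at the rim, wall 3 mm, about 0.18 kg, loose, standing upright on the table; z up. It stands in front of the slab to the robot's left or to its right.
- trivet_corner0 (a point): A corner of the trivet's ceramic square, at +56, +56 mm in its x, y, half-way through its thickness (z 7.5 mm).
- trivet_corner1 (a point): A corner of the trivet's ceramic square, at -56, +56 mm in its x, y, half-way through its thickness (z 7.5 mm).
- trivet_corner2 (a point): A corner of the trivet's ceramic square, at -56, -56 mm in its x, y, half-way through its thickness (z 7.5 mm).
- trivet_corner3 (a point): A corner of the trivet's ceramic square, at +56, -56 mm in its x, y, half-way through its thickness (z 7.5 mm).
- case: Black plastic sunglasses case, 160 x 64 x 35 mm, loose; origin under its centre, long side along its x. It stands on the other side from the tumbler. Leave it alone.
- dish: White ceramic evil-eye bead dish, 104 mm across, 22 mm high, loose, standing on the slab near its +y end; origin under its centre. Leave it alone.
- keyring: Chrome keyring with three keys lying flat, 5 mm high, reaching 75 mm from its origin (under the ring's centre), loose, to the right of the slab. Leave it alone.
- brush: Wooden shoe brush standing on its stiff bristles, 165 x 50 x 44 mm, loose; origin under its centre, long side along its x; to the left of the slab. Leave it alone.
Mind the look-alikes: they are no part of the job. Of the things like the trivet, leave any that is red; of the rest the smaller one is meant.

How it is judged:
By the outcome, as a careful person would: the job done as asked, in the order asked, and still so for the second after the job is handed in, with the robot touching nothing.
It also fails if it takes over 69 s, if anything falls off the work surface, if the arm or the gripper's body presses on something with over 40 N, if the wrist force passes 120 N, or if a joint passes its speed limit or range.

ROBOT

A 6-joint arm with a two-finger parallel gripper is mounted at the origin on the work surface. World frame = base frame: x ahead of the robot, y to its left, z up, the work surface at z = 0. Lengths are in m, angles in rad, forces in N, time in s.
With the tool pointing down it reaches from about 0.325 to 0.85 m from the base axis. Payload 4.4 kg.
Tool frame: the origin (TCP) lies between the finger pads; the fingertips stand 11 mm ahead of it and the grasp point (between the pads) lies 8 mm behind it; z points along the fingers, y is the line along which they close (so a half turn about z gives the same grasp; the last joint's range is limited). The gripper opens to 94 mm and grips with 3 to 60 N. Pads are 16 mm wide; open, the fingers measure 119 mm over their backs; the gripper's body (75 mm by 177 mm) begins 78 mm behind the grasp point.
Start: joints at [1.113, 0.207, 1.542, -0, 1.393, -0.15], TCP at [0.174, 0.548, 0.216] pointing down, gripper open.
Joint ranges: [-2.73, 2.73], [-0.86, 2.22], [0.23, 2.46], [-1.11, 4.25], [0.08, 2.63], [-2.82, 2.82]. Speed limits (rad/s): [2.79, 2.79, 3.14, 3.14, 3.14, 3.14].

INTERFACE

Orientations are given as a unit quaternion [w, x, y, z].
In Python, from station import bot gives the robot as it stands. The module is installed in compiled form; this text tells all that it offers.
- The arm moves only by the tool move_arm, never from a script. Its argument "deltas" is a list that holds one entry, the list of rows, each a list of 5 numbers: the finger opening in cm, from 0 to 9.4, then the shift along the tool's x, y, z in cm, then the turn about the tool's z in rad. In form: [[[hand, x, y, z, turn], ...]]. A call has 1 to 8 rows; each row shifts and turns the commanded pose from where the row before left it, along the tool's axes as they then stand; what a row does not reach is not made up. A row lasts 1/8 s, in which the tool goes at most 62.5 mm and 10.7 degrees, less where a joint would pass 70% of its speed; a pose out of reach is approached as far as the arm can. A call is refused whole if a number of a shift passes 6.25 or a number of a turn 0.188, either way. A call with a gripper value outside its range is refused whole. The fingers move at their own pace and stop on an object; "force" is the grip in N (left out, the last holds). Time passes only in rows, so rows that do not move let the fingers close. It gives the time, the measured TCP pose, the force, the opening and the grip force at its end, in the units of the state.
- bot.state(): the state, without advancing time (a new reading comes with each control period).
- bot.camera(name): name is "scene" or "top"; returns (picture, depth): 480x640x3 uint8, blue, green, red; 480x640 float32, m along the optical axis (not along the pixel's ray), 0 where there is no reading.
- bot.get_calibration(name): a dict with "fovy" (degrees; the focal length in pixels is half the picture's height over the tangent of half this angle, whatever the lens; pixels are square), "cx", "cy" (the principal point, pixels), "k1" (the pictures are not rectified: a ray, as slopes to the right and down, at radius r is drawn at 1 + k1 r^2 times it, then the intrinsics apply), "R" (3x3) and "t" (3): a world point X has camera coordinates R X + t. Camera axes: x right, y down, z forward; pixel columns grow to the right and rows downward; lengths in m; the calibration is good to about 2 mm. A picture is of the moment at which its call begins. get_calibration takes no time and is no camera call.
- bot.sign_off(): hands the job in; it is judged then, once.
The state is a dict: "t": time; "joint_positions": joint angles; "qvel": joint speeds; "joint_efforts": joint torques, N m; "tool_pos": TCP position; "orientation": TCP orientation; "ft_force": force on the tool from outside, world axes, zero at the start; "moment": the same for the moment, N m; "finger_gap": finger opening in m; "finger_force": force on a finger pad.
Only numpy, scipy, OpenCV 4.12 (cv2) and the standard library are available. Lean on these libraries where they do the work, as an engineer would, in place of code of your own. Each camera call takes 0.05 s, during which the arm holds its last target. There are 200 camera calls.

## Working session

There is one attempt and no reset: what is moved stays moved. The work goes in short steps, Python scripts to look and compute and a tool call to move; the robot and the scene stay as the last step left them, time stands still between calls to the robot, and variables do not carry over. Pictures are saved under pics/ and viewed, at most 10 in all, crops included, and the job is handed in when it is done.

Besides the shell and the picture viewer there is one more tool, called after "Emit:" as a command line: name --argument value ..., lists and objects as JSON in quotes. move_arm: Moves the arm, as the interface text tells. Its arguments: {"type":"object","properties":{"deltas":{"type":"array","items":{"type":"array","items":{"type":"array","items":{"type":"number"}}}},"force":{"type":"number"}},"required":["deltas"]}

```bash
mkdir -p pics; cat > h.py <<'E'
import numpy as np, cv2
from station import bot
def K(n):
    c=bot.get_calibration(n); f=240/np.tan(np.radians(c["fovy"])/2)
    return c,np.array([[f,0,c["cx"]],[0,f,c["cy"]],[0,0,1]])
def slopes(n,uv):
    c,k=K(n); d=np.array([c["k1"],0,0,0,0.])
    return cv2.undistortPoints(np.float64(uv).reshape(-1,1,2),k,d).reshape(-1,2)
def cast(n,uv,z):
    c,k=K(n); R=np.array(c["R"]);t=np.array(c["t"])
    s=slopes(n,uv); d=np.c_[s,np.ones(len(s))]@R; o=-R.T@t
    return o+d*((z-o[2])/d[:,2])[:,None]
def cloud(n,dep):
    c,k=K(n); R=np.array(c["R"]);t=np.array(c["t"])
    u,v=np.meshgrid(np.arange(640),np.arange(480))
    s=slopes(n,np.c_[u.ravel(),v.ravel()]); P=np.c_[s,np.ones(len(s))]*dep.ravel()[:,None]
    return ((P-t)@R).reshape(480,640,3)
def proj(n,X):
    c,k=K(n); R=np.array(c["R"]);t=np.array(c["t"])
    return cv2.projectPoints(np.float64(X).reshape(-1,1,3),cv2.Rodrigues(R)[0],t,k,np.array([c["k1"],0,0,0,0.]))[0].reshape(-1,2)
E
python3 - <<'E'
from h import *
for n in ("scene","top"):
    p,d=bot.camera(n); cv2.imwrite(f"pics/{n}0.png",p); np.savez(f"{n}0.npz",p=p,d=d)
    c=bot.get_calibration(n); print(n,c["fovy"],c["k1"],(-np.array(c["R"]).T@np.array(c["t"])).round(3))
print(bot.state())
E
```

```text
scene 43.68175000834897 -0.08113611897428782 [ 1.229 -0.951  0.857]
top 50.37592044009439 -0.03106029328681045 [0.387 0.007 1.141]
{'t': 0.1, 'joint_positions': array([ 1.11249141e+00,  2.07372684e-01,  1.54275258e+00,  2.49318487e-06,
        1.39350363e+00, -1.50485907e-01]), 'qvel': array([ 0.00119321, -0.00174296, -0.00183274, -0.00036302,  0.00063007,
        0.00092925]), 'joint_efforts': array([-6.34487806e-04, -3.71864462e+01, -2.82292897e+01,  6.99103740e-02,
        3.11180076e-02, -6.53100255e-05]), 'tool_pos': array([0.17391006, 0.54735163, 0.21541313]), 'orientation': array([-3.06318311e-04,  1.53302727e-01,  9.88178748e-01, -9.70949481e-04]), 'ft_force': array([0.45422207, 0.31385533, 0.28475642]), 'moment': array([0.01252519, 0.00034414, 0.00156621]), 'finger_force': 0.0, 'finger_gap': 0.0937229582693476}
```

View pics/scene0.png

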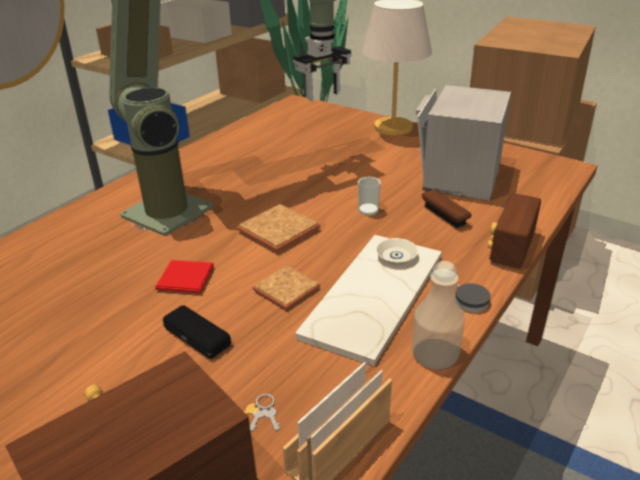

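View pics/top0.png

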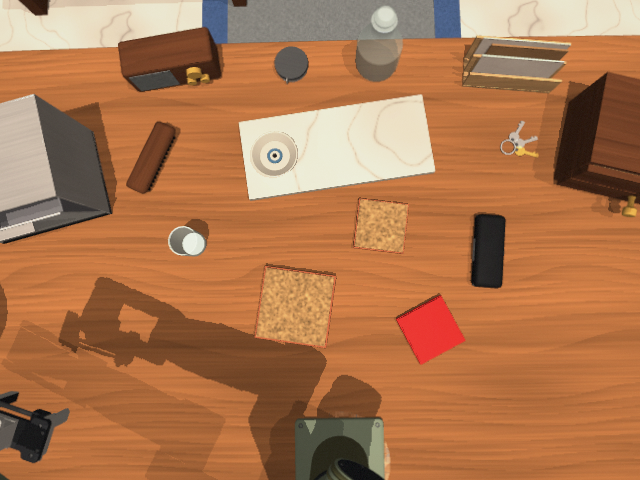

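Top view: the tile-like things are a cork tile at (381,225), a larger cork tile at (296,306) and a red one at (430,328). Leaving out the red one, the smaller of the other two is the tile at (381,225) before the slab, so that is the trivet. The tumbler is at (187,241), the case at (488,250) and the dish at (275,155).

```bash
cat > meas.py <<'E'
from h import *
def tiles(p,z=0.018):
    hsv=cv2.cvtColor(p,cv2.COLOR_BGR2HSV)
    return hsv
def slabfit(p,P):
    m=((P[...,2]>0.014)&(P[...,2]<0.027)&(p.min(2)>150)).astype(np.uint8)
    m=cv2.morphologyEx(m,cv2.MORPH_OPEN,np.ones((5,5)))
    return m
E
python3 - <<'E'
from h import *
D=np.load("top0.npz");p,d=D["p"],D["d"];P=cloud("top",d)
print("noise table",np.nanstd(P[300:320,200:240,2]),P[300:320,200:240,2].mean())
def rect(m,z,name):
    m=cv2.morphologyEx(m.astype(np.uint8),cv2.MORPH_CLOSE,np.ones((7,7)));m=cv2.morphologyEx(m,cv2.MORPH_OPEN,np.ones((5,5)))
    c=max(cv2.findContours(m,0,cv2.CHAIN_APPROX_NONE)[0],key=cv2.contourArea)
    w=cast("top",c.reshape(-1,2),z)[:,:2]
    (cx,cy),(a,b),an=cv2.minAreaRect(np.float32(w*1000))
    print(name,np.round([cx,cy,a,b,an],1)); return w
u,v=np.meshgrid(np.arange(640),np.arange(480))
box=lambda a,b,c,e:(u>a)&(u<b)&(v>c)&(v<e)
print("tile z",np.median(P[215:235,370:390,2]),np.median(P[290:320,285:310,2]),"slab z",np.median(P[130:160,340:400,2]))
h=cv2.cvtColor(p,cv2.COLOR_BGR2HSV)
rect(box(225,450,85,205)&(p.min(2)>130),.02,"slab")
print(h[225,381],h[215,370],h[250,440])
rect(box(335,425,188,262)&(P[...,2]>.011),.018,"tileDepth")
rect(box(240,350,255,355)&(P[...,2]>.011),.018,"bigDepth")
t=box(150,225,210,275)&(P[...,2]>.03)&(d>0)
w=rect(box(150,225,210,275)&(P[...,2]>.080),.09,"tumbler rim"); 
q=P[t];print("tumbler pts",len(q),q[:,2].max())
rect(box(460,515,205,295)&(P[...,2]>.02),.035,"case")
rect(box(245,305,125,180)&(P[...,2]>.033),.042,"dish")
cv2.imwrite("pics/crop.png",cv2.resize(p[180:360,160:480],None,fx=2.5,fy=2.5,interpolation=cv2.INTER_CUBIC))
E
```

```text
noise table 0.06972600817628413 0.005303260854323533
tile z 0.018993994682678275 0.026591409750669755 slab z 0.021035423965923217
slab [694.9  -4.7 181.  420.1   7.5]
[ 15 144 207] [ 15 144 212] [ 12 166 201]
tileDepth [ 514.1 -100.5  112.   112.5   82. ]
bigDepth [340.2  91.4 159.5 159.9  81.1]
tumbler rim [505.6 326.9  25.4  14.7  88.9]
tumbler pts 560 0.09723011056440367
case [ 453.8 -334.9   75.7  158.7   87.3]
dish [685.7 133.  100.1  81.   88.6]
```

View pics/crop.png

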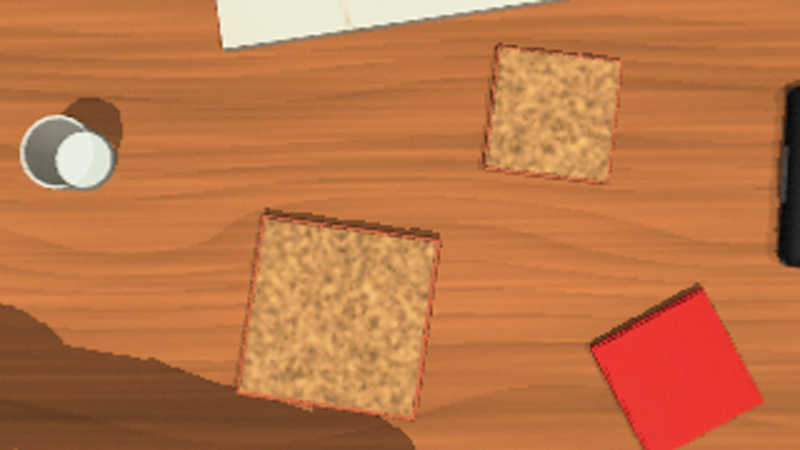

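The crop confirms it: the trivet is the small cork-up tile at crop (552,113), full-picture (381,225), and measures 112 mm. The big one measures 160 mm. In the slab frame (yaw +0.131) the trivet sits at (-192,-71) mm and is turned about -0.27 rad from square with the edge.

```bash
cat > go.py <<'E'
import sys
from h import *
C=np.array([.6949,-.0047]);PSI=.131;e=np.array([np.cos(PSI),np.sin(PSI)]);f=np.array([-e[1],e[0]])
def S(a,b): return C+a/1000*e+b/1000*f   # slab frame mm -> world
def toS(w): return np.array([(w[:2]-C)@e,(w[:2]-C)@f])*1000
def tool():
    s=bot.state();w,x,y,z=s["orientation"]
    ty=np.array([2*(x*y-w*z),1-2*(x*x+z*z)]);return s,-np.arctan2(ty[0],ty[1])
if __name__=="__main__":
    s,yaw=tool();a,b,z=map(float,sys.argv[1:4])
    w=S(a,b);d=w-s["tool_pos"][:2]
    print("now slab mm",toS(s["tool_pos"]).round(1),"z",s["tool_pos"][2].round(4),"yaw",round(yaw,3),"t",s["t"])
    print("after turn",round(yaw-PSI,3),": x,y,z cm",(-d@e*100).round(2),(d@f*100).round(2),((s["tool_pos"][2]-z)*100).round(2))
E
python3 go.py -285 -71 0.06
```

```text
now slab mm [-444.4  615.4] z 0.2154 yaw -0.308 t 0.1
after turn -0.439 : x,y,z cm -15.94 -68.64 15.54
```

Emit:
move_arm --deltas '[[[7,0,0,0,-0.146],[7,0,0,0,-0.146],[7,0,0,0,-0.147],[7,-5,0,0,0],[7,-5,0,0,0],[7,-5,0,0,0],[7,-5,0,0,0],[7,-2,-5,0,0]]]'

```text
t: 1.1
tool_pos: [0.4009, 0.5277, 0.2129]
orientation: [-0.001, -0.066, 0.998, -0.001]
ft_force: [0.4, -0.4, -0.3]
finger_gap: 0.07
finger_force: 0.0
```

```bash
python3 go.py -285 -71 0.06
```

```text
now slab mm [-221.9  566.3] z 0.2129 yaw 0.132 t 1.1
after turn 0.001 : x,y,z cm 6.31 -63.73 15.29
```

Emit:
move_arm --deltas '[[[7,0.8,-6.2,0,0],[7,0.8,-6.2,0,0],[7,0.8,-6.2,0,0],[7,0.8,-6.2,0,0],[7,0.8,-6.2,0,0],[7,0.8,-6.2,0,0],[7,0.8,-6.2,0,0],[7,0.8,-6.2,0,0]]]'

```text
t: 2.1
tool_pos: [0.3997, 0.0254, 0.2163]
orientation: [0.0, -0.066, 0.998, -0.0]
ft_force: [1.5, -0.7, 1.2]
finger_gap: 0.0699
finger_force: 0.0
```

```bash
python3 go.py -285 -71 0.06
```

```text
now slab mm [-288.7   68.4] z 0.2163 yaw 0.132 t 2.1
after turn 0.001 : x,y,z cm -0.37 -13.94 15.63
```

Emit:
move_arm --deltas '[[[7,0,-5,0,0],[7,0,-5,3,0],[7,0,-4,5,0],[7,0,0,5,0],[7,0,0,4,0],[7,0,0,2,0],[7,0,0,1,0],[7,0,0,0,0]]]'

```text
t: 3.1
tool_pos: [0.4181, -0.1105, 0.0173]
orientation: [-0.001, -0.066, 0.998, 0.0]
ft_force: [0.1, -0.3, -0.7]
finger_gap: 0.0697
finger_force: 0.0
```

```bash
python3 go.py -285 -71 0.015
```

```text
now slab mm [-288.2  -68.7] z 0.0173 yaw 0.131 t 3.1
after turn 0.0 : x,y,z cm -0.32 -0.23 0.23
```

Emit:
move_arm --deltas '[[[7,-1,0,0.2,0],[7,-1,0,0,0],[7,-1,0,0,0],[7,-1,0,0,0],[7,-1,0,0,0],[7,-1,0,0,0],[7,-0.7,0,0,0],[7,0,0,0,0]]]'

```text
t: 4.1
tool_pos: [0.4859, -0.1016, 0.0156]
orientation: [0.001, -0.066, 0.998, 0.0]
ft_force: [0.1, 0.4, 0.3]
finger_gap: 0.0698
finger_force: 0.0
```

```bash
cat > tl.py <<'E'
from h import *
from go import toS,PSI
import sys
def tile(z,box=(300,450,100,290),zlo=.011,n="top"):
    p,d=bot.camera(n);P=cloud(n,d)
    u,v=np.meshgrid(np.arange(640),np.arange(480));h=cv2.cvtColor(p,cv2.COLOR_BGR2HSV)
    m=(u>box[0])&(u<box[1])&(v>box[2])&(v<box[3])&(P[...,2]>zlo)&(P[...,2]<z+.012)&(h[...,1]>70)&(h[...,2]>60)
    m=cv2.morphologyEx(m.astype(np.uint8),cv2.MORPH_OPEN,np.ones((5,5)))
    c=max(cv2.findContours(m,0,cv2.CHAIN_APPROX_NONE)[0],key=cv2.contourArea)
    w=cast(n,c.reshape(-1,2),z);s=np.array([toS(q) for q in w])
    (cx,cy),(a,b),an=cv2.minAreaRect(np.float32(s))
    print("slab-frame rect",np.round([cx,cy,a,b,an],1),"a",s[:,0].min().round(1),s[:,0].max().round(1),"b",s[:,1].min().round(1),s[:,1].max().round(1)); return p
if __name__=="__main__":
    cv2.imwrite(sys.argv[2],tile(float(sys.argv[1])))
E
python3 tl.py 0.018 pics/t1.png; python3 go.py -210 -71 0.015
```

```text
slab-frame rect [-134.4  -29.6   62.3   76.3   81.3] a -172.7 -98.7 b -66.2 0.5
now slab mm [-219.9  -68.8] z 0.0156 yaw 0.131 t 4.15
after turn 0.0 : x,y,z cm -0.99 -0.22 0.06
```

View pics/t1.png

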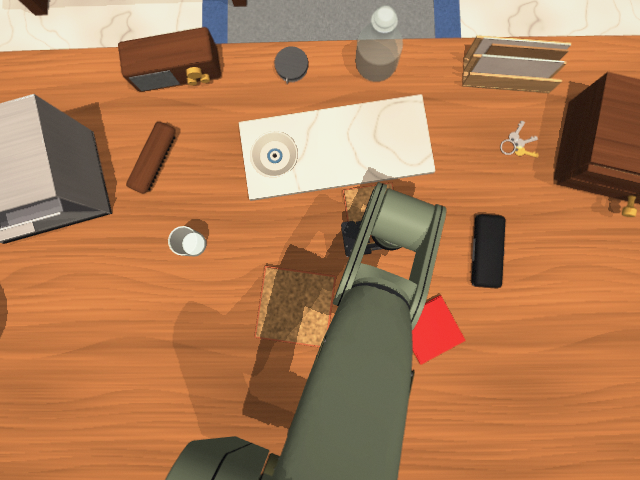

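The top view shows the arm hiding most of the tile; its left edge is at column 345, with the far edge near row 187. It has drifted to the left, so I'll check in the scene view.

```bash
python3 - <<'E'
from h import *
from go import *
p,d=bot.camera("scene");cv2.imwrite("pics/s1.png",cv2.resize(p[200:360,180:380],None,fx=4,fy=3.75,interpolation=cv2.INTER_CUBIC))
for a in (-202,-90):
  for b in (-112,0):
    print(a,b,proj("scene",np.r_[S(a,b),.018]).round(1))
E
```

```text
-202 -112 [[272.8 292.5]]
-202 0 [[296.9 266.7]]
-90 -112 [[316.2 306.3]]
-90 0 [[338.6 278.9]]
```

View pics/s1.png

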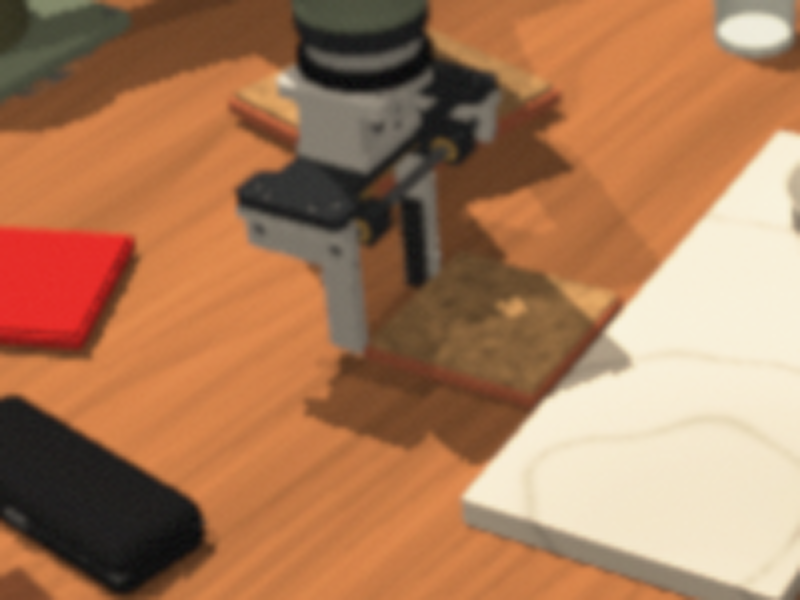

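The scene crop shows the trivet nearly square with the slab: near-right corner (368,350), far-right (530,400), far-left (618,297). The gap to the slab is about 9 mm and the tile's centre is at b≈-56, so I'll recentre the fingers and push it home.

Emit:
move_arm --deltas '[[[7,0.8,0,0,0],[7,0,1.3,0,0],[7,-0.8,0,0,0],[7,-0.5,0,0,0],[7,-0.4,0,0,0],[7,-0.2,0,0,0],[7,-0.2,0,0,0],[7,0,0,0,0]]]'

```text
t: 5.2
tool_pos: [0.4928, -0.0876, 0.0152]
orientation: [-0.004, -0.066, 0.998, 0.0]
ft_force: [-10.0, -1.7, 9.3]
finger_gap: 0.0702
finger_force: 5.5
```

```bash
python3 go.py -210 -56 0.015
```

```text
now slab mm [-211.2  -55.8] z 0.0152 yaw 0.132 t 5.2
after turn 0.001 : x,y,z cm -0.12 -0.02 0.02
```

Emit:
move_arm --deltas '[[[7,-0.4,0,0,0],[7,-0.2,0,-0.3,0],[7,0,0,-0.5,0],[7,0,0,-0.5,0],[7,-0.1,0,-0.5,0],[7,0,0,0,0]]]'

```text
t: 5.95
tool_pos: [0.4933, -0.0869, 0.0299]
orientation: [-0.011, -0.066, 0.998, 0.001]
ft_force: [-16.9, -7.9, 0.1]
finger_gap: 0.0701
finger_force: 8.7
```

```bash
cat > chk.py <<'E'
from h import *
from go import *
# tile upper-surface tilt from scene depth points in slab frame window
p,d=bot.camera("scene");P=cloud("scene",d).reshape(-1,3);hs=cv2.cvtColor(p,cv2.COLOR_BGR2HSV).reshape(-1,3)
A=np.array((P[:,:2]-C)@np.c_[e,f]*1000);z=P[:,2]*1000
m=(d.ravel()>0)&(A[:,0]>-198)&(A[:,0]<-60)&(A[:,1]>-116)&(A[:,1]<0)&(z>8)&(z<140)&(hs[:,1]>60)
print("n",m.sum())
for lo in range(-200,-60,15):
    k=m&(A[:,0]>=lo)&(A[:,0]<lo+15)
    if k.sum()>5: print(lo+7,k.sum(),np.percentile(z[k],[10,50,90]).round(1))
E
python3 chk.py;python3 go.py -210 -56 0.035
```

```text
n 1756
-193 190 [29.7 33.1 41.5]
-178 309 [ 27.9  31.9 132. ]
-163 219 [25.9 28.7 31.5]
-148 232 [23.9 26.6 29.4]
-133 224 [21.4 24.7 27.4]
-118 232 [19.2 23.1 25.5]
-103 237 [16.9 20.8 24.1]
-88 112 [16.9 20.3 23.2]
now slab mm [-210.6  -55.2] z 0.0298 yaw 0.132 t 6.0
after turn 0.001 : x,y,z cm -0.06 -0.08 -0.52
```

Emit:
move_arm --deltas '[[[7,-0.05,0,-0.6,0],[7,-0.1,0,-0.6,0],[7,-0.15,0,-0.6,0],[7,-0.2,0,-0.6,0],[7,-0.25,0,-0.6,0],[7,-0.25,0,-0.6,0],[7,0,0,0,0]]]'

```text
t: 6.88
tool_pos: [0.5027, -0.0858, 0.0668]
orientation: [-0.012, -0.066, 0.998, 0.001]
ft_force: [-21.4, -5.5, 7.6]
finger_gap: 0.07
finger_force: 11.1
```

```bash
python3 chk.py;python3 go.py -210 -56 0.035
```

```text
n 1897
-193 92 [ 63.6  68.5 103.4]
-178 274 [60.  65.  68.9]
-163 275 [52.5 57.2 60.9]
-148 278 [44.7 49.6 53.6]
-133 276 [36.9 41.5 46.2]
-118 281 [28.3 34.  38.2]
-103 283 [21.6 26.3 31. ]
-88 138 [18.2 21.4 24. ]
now slab mm [-201.2  -55.2] z 0.0666 yaw 0.133 t 6.925
after turn 0.002 : x,y,z cm 0.88 -0.08 3.16
```

Emit:
move_arm --deltas '[[[7,-0.3,0,-0.5,0],[7,-0.35,0,-0.5,0],[7,-0.4,0,-0.5,0],[7,-0.4,0,-0.4,0],[7,-0.45,0,-0.4,0],[7,-0.5,0,-0.4,0],[7,-0.5,0,-0.4,0],[7,0,0,0,0]]]'

```text
t: 7.92
tool_pos: [0.5359, -0.0818, 0.1025]
orientation: [-0.007, -0.066, 0.998, 0.0]
ft_force: [-22.6, -1.0, 24.3]
finger_gap: 0.0698
finger_force: 17.5
```

```bash
python3 chk.py;python3 go.py -210 -56 0.035
```

```text
n 1788
-178 27 [ 95.8 109.9 134.4]
-163 78 [ 93.1  97.4 128. ]
-148 338 [83.4 92.2 98.1]
-133 413 [62.7 72.9 83. ]
-118 416 [40.3 51.  60.9]
-103 401 [19.9 29.4 38.8]
-88 114 [15.  20.  23.2]
now slab mm [-167.8  -55.7] z 0.1025 yaw 0.132 t 7.975
after turn 0.001 : x,y,z cm 4.22 -0.03 6.75
```

Emit:
move_arm --deltas '[[[7,-0.3,0,-0.4,0],[7,-0.4,0,-0.3,0],[7,-0.5,0,-0.3,0],[7,-0.5,0,-0.2,0],[7,-0.6,0,-0.1,0],[7,-0.6,0,0,0],[7,0,0,0,0]]]'

```text
t: 8.85
tool_pos: [0.5748, -0.0773, 0.1198]
orientation: [0.005, -0.066, 0.998, -0.0]
ft_force: [-5.9, 3.0, 22.7]
finger_gap: 0.0699
finger_force: 12.6
```

```bash
python3 chk.py;python3 go.py -210 -56 0.035
```

```text
n 1422
-133 22 [111.9 117.3 133.5]
-118 226 [ 95.  111.5 119.1]
-103 911 [ 41.3  72.8 103.9]
-88 262 [19.1 26.  37.9]
now slab mm [-128.7  -56.3] z 0.1198 yaw 0.131 t 8.9
after turn 0.0 : x,y,z cm 8.13 0.03 8.48
```

Emit:
move_arm --deltas '[[[7,-0.4,0,-0.1,0],[7,-0.5,0,-0.1,0],[7,-0.5,0,0,0],[7,-0.5,0,0,0],[7,-0.5,0,0,0],[7,0,0,0,0]]]'

```text
t: 9.65
tool_pos: [0.6001, -0.0742, 0.122]
orientation: [0.007, -0.065, 0.998, -0.001]
ft_force: [-1.6, 2.8, 18.4]
finger_gap: 0.0702
finger_force: 10.4
```

```bash
python3 chk.py;python3 go.py -210 -56 0.035; python3 - <<'E'
from h import *
p,d=bot.camera("scene");cv2.imwrite("pics/s2.png",cv2.resize(p[160:360,200:420],None,fx=3,fy=3,interpolation=cv2.INTER_CUBIC))
E
```

```text
n 1101
-118 18 [116.5 127.6 138.6]
-103 68 [ 16.4  65.4 117.7]
-88 1015 [ 27.3  76.7 112.8]
now slab mm [-103.1  -56.5] z 0.122 yaw 0.131 t 9.7
after turn 0.0 : x,y,z cm 10.69 0.05 8.7
```

View pics/s2.png

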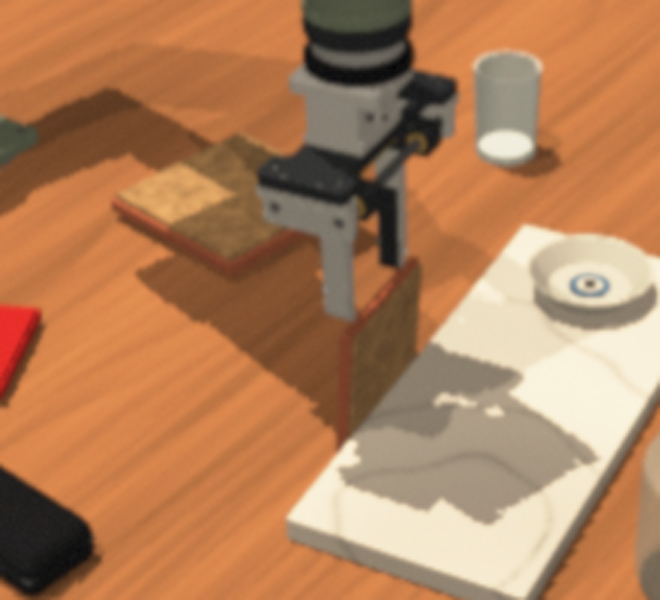

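The scene crop shows the tile practically upright at the slab's front face (top edge from (345,325) to (415,262)), with the fingertips at its top rim. I'll push it on over.

Emit:
move_arm --deltas '[[[7,-0.5,0,0,0],[7,-0.5,0,0,0],[7,-0.6,0,0,0],[7,-0.6,0,0,0],[7,0,0,0,0]]]'

```text
t: 10.38
tool_pos: [0.6212, -0.0717, 0.1194]
orientation: [0.006, -0.065, 0.998, -0.001]
ft_force: [1.7, 0.4, 8.5]
finger_gap: 0.0703
finger_force: 4.5
```

```bash
sed -i 's/A\[:,0\]<-60/A[:,0]<60/; s/range(-200,-60,15)/range(-200,60,15)/' chk.py; python3 chk.py;python3 go.py -210 -56 0.035
```

```text
n 800
-103 29 [ 9.9 20.3 38.7]
-88 275 [20.5 38.5 94.2]
-73 437 [ 62.5  95.3 111.2]
-58 58 [100.  104.1 107.1]
now slab mm [-81.9 -56.8] z 0.1194 yaw 0.131 t 10.425
after turn -0.0 : x,y,z cm 12.81 0.08 8.44
```

Emit:
move_arm --deltas '[[[7,-0.6,0,0,0],[7,-0.6,0,-0.4,0],[7,0,0,-1.5,0],[7,0,0,-1.5,0],[7,0,0,0,0],[7,0,0,0,0]]]'

```text
t: 11.18
tool_pos: [0.6278, -0.0699, 0.1497]
orientation: [0.0, -0.066, 0.998, -0.0]
ft_force: [-0.7, 0.7, -0.0]
finger_gap: 0.0699
finger_force: 0.0
```

```bash
python3 chk.py;python3 go.py -210 -56 0.035
```

```text
n 1793
-133 69 [30.2 32.8 34.9]
-118 200 [30.6 33.7 37.7]
-103 198 [31.2 37.5 40.6]
-88 226 [30.7 38.  41. ]
-73 233 [30.2 38.1 41.4]
-58 233 [30.1 38.1 41.2]
-43 250 [30.7 35.3 40.8]
-28 271 [24.1 33.1 36.1]
-13 112 [21.1 29.4 34.8]
now slab mm [-75.3 -55.8] z 0.1493 yaw 0.131 t 11.225
after turn 0.0 : x,y,z cm 13.47 -0.02 11.43
```

Emit:
move_arm --deltas '[[[7,4.5,0,0,0],[7,4.5,0,0,0],[7,0.5,0,3,0],[7,0,0,4,0],[7,0,0,3,0],[7,0,0,1.3,0],[7,0,0,0,0]]]'

```text
t: 12.1
tool_pos: [0.533, -0.0821, 0.0358]
orientation: [-0.001, -0.066, 0.998, 0.0]
ft_force: [-0.2, 0.2, 0.1]
finger_gap: 0.0702
finger_force: 0.0
```

```bash
python3 go.py -73 -56 0.036; python3 - <<'E'
from h import *
from go import *
p,d=bot.camera("scene");P=cloud("scene",d);A=((P[...,:2]-C)@np.c_[e,f])*1000;h=cv2.cvtColor(p,cv2.COLOR_BGR2HSV)
m=(P[...,2]>.026)&(P[...,2]<.042)&(A[...,0]>-150)&(A[...,0]<20)&(A[...,1]>-150)&(A[...,1]<40)&(h[...,1]>60)
q=A[m];print(np.percentile(q,[1,99],axis=0).round(1))
(r)=cv2.minAreaRect(np.float32(q));print(r)
cv2.imwrite("pics/s3.png",cv2.resize(p[160:360,200:420],None,fx=3,fy=3,interpolation=cv2.INTER_CUBIC))
E
```

```text
now slab mm [-170.7  -55.6] z 0.0358 yaw 0.131 t 12.1
after turn 0.0 : x,y,z cm -9.77 -0.04 -0.02
[[-129.3 -114.9]
 [ -17.9   -1.8]]
((-71.9240493774414, -57.94011688232422), (118.55074310302734, 121.878173828125), 0.09103076905012131)
```

View pics/s3.png

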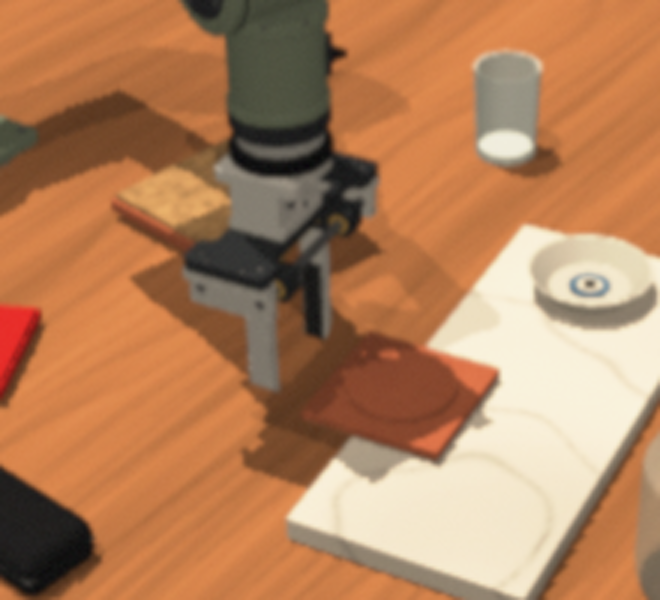

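The trivet now lies glazed side up and square on the slab, corners about (305,410), (437,460) and (497,372), with some 40 mm overhanging. I'll slide it back.

Emit:
move_arm --deltas '[[[7,-1.5,0,0,0],[7,-1.3,0,0,0],[7,-1.2,0,0,0],[7,-1.2,0,0,0],[7,-1.2,0,0,0],[7,-1.2,0,0,0],[7,-1.1,0,0,0],[7,-1.0,0,0,0]]]'

```text
t: 13.15
tool_pos: [0.6306, -0.0696, 0.0366]
orientation: [-0.0, -0.066, 0.998, 0.0]
ft_force: [-5.3, -1.4, 4.4]
finger_gap: 0.0702
finger_force: 2.4
```

Emit:
move_arm --deltas '[[[7,0,0,0,0],[7,2,0,0,0],[7,4,0,-2,0],[7,4,5,-4,0],[7,2,6,-4,0],[7,0,6,-4,0],[8,0,6,-2,0],[8,0,6,0,0]]]'

```text
t: 14.15
tool_pos: [0.4891, 0.179, 0.1807]
orientation: [0.004, -0.065, 0.998, 0.001]
ft_force: [0.6, -0.0, 0.2]
finger_gap: 0.08
finger_force: 0.0
```

```bash
python3 - <<'E'
from h import *
from go import *
s,yaw=tool();print(s["tool_pos"],toS(s["tool_pos"]),yaw)
p,d=bot.camera("top");P=cloud("top",d);A=((P[...,:2]-C)@np.c_[e,f])*1000;h=cv2.cvtColor(p,cv2.COLOR_BGR2HSV)
def rect(m,z):
    m=cv2.morphologyEx(m.astype(np.uint8),cv2.MORPH_OPEN,np.ones((3,3)))
    c=max(cv2.findContours(m,0,cv2.CHAIN_APPROX_NONE)[0],key=cv2.contourArea)
    w=cast("top",c.reshape(-1,2),z)[:,:2];return w,np.array([toS(q) for q in w])
w,q=rect((P[...,2]>.012)&(P[...,2]<.05)&(A[...,0]>-170)&(A[...,0]<95)&(A[...,1]>-180)&(A[...,1]<60)&(h[...,1]>110),.032)
print("tile",cv2.minAreaRect(np.float32(q)),q.min(0),q.max(0))
# tumbler: contours
u,v=np.meshgrid(np.arange(640),np.arange(480))
for n in ("top",):
    m=(h[...,1]<75)&(u>150)&(u<225)&(v>210)&(v<270)
    m=cv2.morphologyEx(m.astype(np.uint8),cv2.MORPH_OPEN,np.ones((3,3)));c=max(cv2.findContours(m,0,cv2.CHAIN_APPROX_NONE)[0],key=cv2.contourArea)
    print("tumb bbox",cv2.boundingRect(c))
cv2.imwrite("pics/t2.png",np.vstack([cv2.resize(p[200:280,140:270],(780,480),interpolation=cv2.INTER_CUBIC)]))
E
```

```text
[0.48905362 0.17900743 0.18065866] [-180.08573648  209.02219106] 0.13050160566844757
tile ((-5.904323577880859, -56.66469192504883), (112.2811508178711, 111.76879119873047), 0.10260459035634995) [ -62.12267837 -112.61188609] [50.31854847 -0.86934386]
tumb bbox (151, 211, 74, 59)
```

View pics/t2.png

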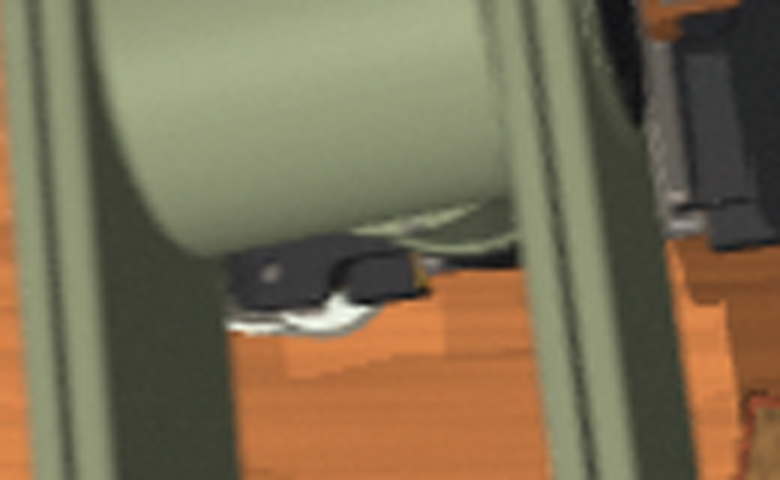

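The arm hides the tumbler from above, but the trivet is measured: near edge 28 mm behind the slab's edge, square. For the tumbler I'll use the first pictures: in the top crop, the rim ellipse is at about (181,241) and the bright foot at about (194,244).

```bash
python3 - <<'E'
from h import *
from go import *
T=np.load("top0.npz")["p"];Sc=np.load("scene0.npz")["p"]
def blob(p,box,fn):
    u,v=np.meshgrid(np.arange(640),np.arange(480));h=cv2.cvtColor(p,cv2.COLOR_BGR2HSV).astype(int)
    m=(u>box[0])&(u<box[1])&(v>box[2])&(v<box[3])&fn(h)
    m=m.astype(np.uint8);m=cv2.morphologyEx(m,cv2.MORPH_OPEN,np.ones((3,3)))
    return max(cv2.findContours(m,0,cv2.CHAIN_APPROX_NONE)[0],key=cv2.contourArea).reshape(-1,2)
for n,p,box in (("top",T,(155,225,215,270)),("scene",Sc,(345,395,165,225))):
    w=blob(p,box,lambda h:(h[...,1]<70)&(h[...,2]>205))
    a=blob(p,box,lambda h:(h[...,1]<90))
    (c,r)=cv2.minEnclosingCircle(np.float32(w));print(n,"bright",c,r,cv2.boundingRect(w),"whole",cv2.boundingRect(a))
    for z in (0,.003,.008):print(z,cast(n,[c],z).round(4))
    # rim: fit of contour at z=.09 (far-from-foot part of outline)
    if n=="top":
        q=cast(n,a,.09)[:,:2]*1000
        for x in np.unique(q[:,1].round(-1))[[0,-1]]: pass
        print("outline at .09 y max",q[:,1].max(),"x mid at ymax half",q[q[:,1]>q[:,1].max()-31][:,0].min(),q[q[:,1]>q[:,1].max()-31][:,0].max())
print("seat",S(-5.9,-56.7))
E
```

```text
top bright (192.88235473632812, 243.35293579101562) 10.81226921081543 (183, 233, 21, 22) whole (168, 226, 38, 30)
0 [[0.4836 0.3223 0.    ]]
0.003 [[0.4834 0.3215 0.003 ]]
0.008 [[0.483  0.3201 0.008 ]]
outline at .09 y max 350.0130119928743 x mid at ymax half 452.1006209434219 512.9187187564559
scene bright (368.0, 208.0) 8.062357902526855 (360, 204, 17, 8) whole (358, 177, 22, 38)
0 [[0.4758 0.3309 0.    ]]
0.003 [[0.4784 0.3264 0.003 ]]
0.008 [[0.4828 0.3189 0.008 ]]
seat [ 0.69645703 -0.06168487]
```

Emit:
move_arm --deltas '[[[9.4,-0.4,5,0,0],[9.4,-0.4,5,0,0],[9.4,-0.4,4,0,0],[9.4,0,0,0,0],[9.4,0,0,0,0]]]'

```text
t: 14.82
tool_pos: [0.4804, 0.3164, 0.1773]
orientation: [0.0, -0.066, 0.998, -0.0]
ft_force: [0.3, 0.2, -0.4]
finger_gap: 0.0942
finger_force: 0.0
```

```bash
python3 - <<'E'
from go import *
s,yaw=tool();d=np.array([.4825,.3195])-s["tool_pos"][:2]
print(s["tool_pos"],s["finger_gap"],"cm",(-d@e*100).round(2),(d@f*100).round(2),(s["tool_pos"][2]-.047)*100)
p,dd=bot.camera("scene");cv2.imwrite("pics/s4.png",cv2.resize(p[60:240,280:480],None,fx=3,fy=3,interpolation=cv2.INTER_CUBIC))
E
```

```text
[0.48042942 0.31641108 0.17726113] 0.09415908960741991 cm -0.25 0.28 13.026113079665707
```

Emit:
move_arm --deltas '[[[9.4,-0.25,0.28,0,0],[9.4,0,0,4,0],[9.4,0,0,4,0],[9.4,0,0,3,0],[9.4,0,0,2,0],[9.4,0,0,0,0],[9.4,0,0,0,0]]]'

```text
t: 15.75
tool_pos: [0.4834, 0.3199, 0.0486]
orientation: [0.001, -0.065, 0.998, 0.0]
ft_force: [-0.9, 0.8, 0.7]
finger_gap: 0.0939
finger_force: 0.0
```

Emit:
move_arm --deltas '[[[7.5,0,0,0,0],[6.6,0,0,0,0],[5,0,0,0,0],[5,0,0,0,0],[5,0,0,0,0],[5,0,0,0,0],[5,0,0,0,0]]]' --force 12

```text
t: 16.62
tool_pos: [0.4826, 0.32, 0.0479]
orientation: [0.0, -0.066, 0.998, -0.0]
ft_force: [-0.2, -1.2, 2.9]
finger_gap: 0.061
finger_force: 12.0
```

```bash
python3 - <<'E'
from h import *
p,dd=bot.camera("scene");cv2.imwrite("pics/s5.png",cv2.resize(p[60:240,280:480],None,fx=3,fy=3,interpolation=cv2.INTER_CUBIC))
E
```

```text
(no output)
```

View pics/s5.png

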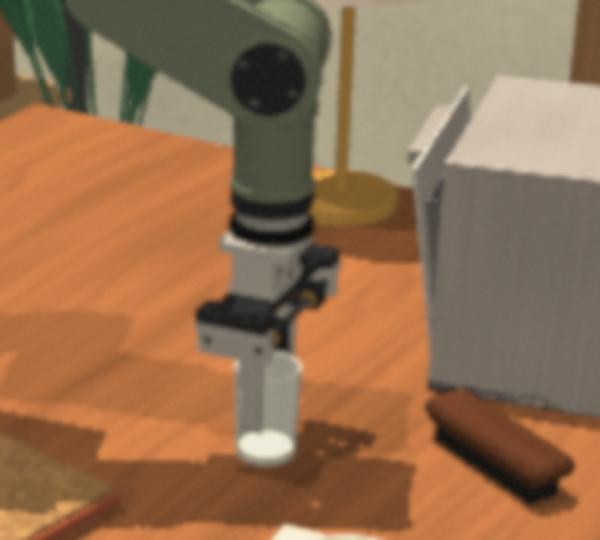

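Fingers are closed on the tumbler: in the crop it stands upright at (268,410) between the pads, with 61 mm opening and 12 N grip. I'll lift it and carry it to the seat at (0.6965,-0.0617).

Emit:
move_arm --deltas '[[[5,0,0,-1,0],[5,0,0,-2,0],[5,0,0,-3,0],[5,0,0,-3,0],[5,-1,-2,0,0],[5,-2,-4,0,0],[5,-2,-4.5,0,0],[5,-2,-4.5,0,0]]]' --force 15

```text
t: 17.68
tool_pos: [0.5715, 0.1796, 0.1374]
orientation: [-0.0, -0.066, 0.998, 0.0]
ft_force: [0.7, 0.1, -1.7]
finger_gap: 0.061
finger_force: 15.0
```

Emit:
move_arm --deltas '[[[5,-2,-4.5,0,0],[5,-2,-4.5,0,0],[5,-2,-4.5,0,0],[5,-1,-4.5,0,0],[5,-1,-4,0,0],[5,0,-2,0,0],[5,0,0,0,0],[5,0,0,0,0]]]'

```text
t: 18.68
tool_pos: [0.6814, -0.0453, 0.1373]
orientation: [-0.001, -0.066, 0.998, 0.001]
ft_force: [-0.4, 0.4, -2.1]
finger_gap: 0.0606
finger_force: 15.0
```

```bash
python3 - <<'E'
from go import *
s,yaw=tool();d=np.array([.6965,-.0617])-s["tool_pos"][:2]
print(s["tool_pos"],s["finger_gap"],yaw,"cm",(-d@e*100).round(2),(d@f*100).round(2),(s["tool_pos"][2]-.086)*100)
E
```

```text
[ 0.68135845 -0.04526357  0.13731959] 0.06064187446833693 0.13230980666494602 cm -1.29 -1.83 5.131958691460673
```

Emit:
move_arm --deltas '[[[5,-0.7,-0.9,0,0],[5,-0.6,-0.9,0,0],[5,0,0,2,0],[5,0,0,1.5,0],[5,0,0,0.8,0],[5,0,0,0.4,0],[5,0,0,0,0],[5,0,0,0,0]]]'

```text
t: 19.68
tool_pos: [0.6979, -0.0633, 0.0914]
orientation: [0.001, -0.066, 0.998, -0.0]
ft_force: [-0.1, 0.2, -1.8]
finger_gap: 0.0608
finger_force: 15.0
```

```bash
python3 - <<'E'
from go import *
s,yaw=tool();d=np.array([.6965,-.0617])-s["tool_pos"][:2]
print(s["tool_pos"],s["ft_force"],"cm",(-d@e*100).round(2),(d@f*100).round(2),(s["tool_pos"][2]-.086)*100)
E
```

```text
[ 0.69792304 -0.06325014  0.09142138] [-0.14664685  0.17170301 -1.82389162] cm 0.12 0.17 0.5421380872771192
```

Emit:
move_arm --deltas '[[[5,0.1,0.15,0.2,0],[5,0,0,0.2,0],[5,0,0,0.1,0],[5,0,0,0,0],[5,0,0,0,0]]]'

```text
t: 20.3
tool_pos: [0.6964, -0.0618, 0.086]
orientation: [0.0, -0.066, 0.998, -0.0]
ft_force: [-1.1, 0.4, 0.5]
finger_gap: 0.0608
finger_force: 15.0
```

The wrist force went from -1.8 to +0.5 N, so the tumbler is seated. I'll release and retreat straight up.

Emit:
move_arm --deltas '[[[6.4,0,0,0,0],[7.2,0,0,0,0],[9,0,0,0,0],[9,0,0,0,0],[9,0,0,-2,0],[9,0,0,-4,0],[9,0,0,-5,0],[9,0,0,-5,0]]]'

```text
t: 21.3
tool_pos: [0.6963, -0.0618, 0.2489]
orientation: [0.001, -0.066, 0.998, -0.0]
ft_force: [0.4, 0.9, -0.5]
finger_gap: 0.0901
finger_force: 0.0
```

Emit:
move_arm --deltas '[[[9,5,0,0,0],[9,6,0,0,0],[9,6,0,0,0],[9,6,4,0,0],[9,2,6,0,0],[9,0,6,0,0],[9,0,5,0,0],[9,0,0,0,0]]]'

```text
t: 22.3
tool_pos: [0.4295, 0.1114, 0.2474]
orientation: [0.001, -0.068, 0.998, 0.0]
ft_force: [0.0, -0.0, -1.1]
finger_gap: 0.0899
finger_force: 0.0
```

```bash
python3 - <<'E'
from h import *
for n in ("scene","top"):
    p,d=bot.camera(n); globals()[n]=p
print(bot.state()["t"],bot.state()["tool_pos"])
a=cv2.resize(scene[120:400,160:560],(800,560)); cv2.imwrite("pics/f1.png",a); cv2.imwrite("pics/f2.png",top)
E
```

```text
22.4 [0.43018799 0.10876281 0.24685432]
```

View pics/f1.png

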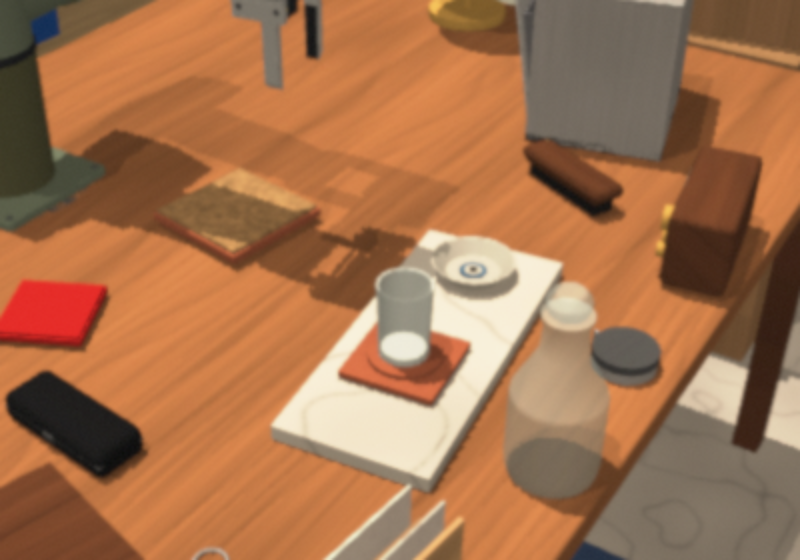

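The final view shows the tumbler upright on the trivet's seat at (404,350). The trivet is fully on the slab and the other things are in place.

```bash
python3 -c "
from station import bot
print(bot.sign_off())"
```

```text
the job is handed in; nothing more can be done
None
```

The job is handed in at 22.4 s: the trivet was tipped glazed side up and slid back until its near edge was 28 mm behind the slab's front edge, the tumbler stands upright on its seat, and nothing else looked moved in the final view.

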